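Clamp a label frame onto a salt tin

TASK

A brass label frame has just been glued to the salt tin in the bar clamp: turn the tin in its nest until the frame squarely faces the moving jaw, and take your hand off it. Then press the red trigger towards the blue grip and release it, again and again, so that the jaw ratchets up to the frame, and press it on gently, until the green band of the gauge pin shows behind the jaw but no red, so that the tin is not crushed. Work the jaw only by the trigger, do not move the jars and the matchbox beside the clamp, and finish while still holding the trigger pressed, with green showing.

Things in the scene. Friction and masses are not known exactly. Their poses are not given: they have to be found in the camera images.
- clamp: One-hand bar clamp screwed to a plywood board 300 x 96 x 12 mm, fixed. Origin on the worktop under the nest's centre; +x is the clamping direction (moving jaw towards tin), z up. Black fixed jaw at x = +32 mm, 80 mm high. On the -x side: moving jaw on a steel rod, then the blue housing (x -236 to -156, y +-22, top at 66 mm) with the blue fixed grip and the red trigger on it.
- grip_front (a point): Front (+x face) of the blue fixed grip, 112 mm above the worktop; axes as the clamp's, x = -165 mm there. The grip is an upright post 14 mm thick (x), 36 mm wide (y), 66 to 142 mm above the worktop. Trigger and grip can be squeezed together from above (the grip stays put, so the hand must follow by half the stroke), or the trigger alone pushed in +x with shut fingers.
- nest (a point): Centre of the nest on the board, 12 mm above the worktop: a flat seat of 65 mm diameter with a brown rim 6 mm high, in which the tin stands and can be turned; axes as the clamp's.
- salt_tin: Round red and yellow salt tin, 61 mm diameter, 121 mm high, about 0.4 kg, loose in the nest. Origin at the centre of its underside, z up; the brass frame is on its -x side, so it faces the moving jaw when the tin's axes are parallel to the clamp's. It starts turned by +0.6 to +1.5 rad about z against the clamp. Grip it across its upper part, above the jaws.
- frame_front (a point): Centre of the front of the brass label frame (36 mm wide, 30 mm high), 33.5 mm from the tin's axis, 48 mm above the tin's underside. The frame has a white card in it.
- jaw: Moving jaw: dark head 22 mm thick, 44 mm wide, top 78 mm above the worktop; slides along the clamp's x. Axes as the clamp's; origin at the face of the unpressed pad, 58 mm above the worktop, at first 62 to 87 mm before the nest's centre. A 4 N brake holds it between strokes; if the trigger is let go while the pad is pressed in, it eases back to under 3 mm pressed in, so pressure needs a held trigger.
- pad_face (a point): Centre of the front of the black rubber pad (36 mm wide, 34 mm high) on the moving jaw; it moves with the pad.
- pad (a joint): How far the spring pad is pressed into the jaw, m: 0 free, 0.018 at the stop; about 2 N to start and 0.9 N more per mm. A gauge pin comes out of the back of the jaw head by the same amount: its white end first, green from 0.005, red from 0.0137.
- trigger: Red upright plate 10 mm thick (x), 36 wide (y), 70 to 138 mm above the worktop. Axes as the clamp's; origin under its front face. Released: x = -209 mm in the clamp, 54 mm over grip and trigger. Slides 28 mm in +x, spring return (2 to 3.5 N). Drives the jaw forward 1:1 by a pawl with 8 mm teeth: up to 10 mm of a stroke is idle. Needs about 8 N with the jaw free, 13 to 21 N with green showing.
- trigger_back (a point): Middle of the back face of the trigger, 112 mm above the worktop, the place to press.
- ghee_jar: Bystander: glass jar with gold lid, 59 mm diameter, 87 mm high; origin under its centre.
- pepper_jar: Bystander: glass jar with red lid, 46 mm diameter, 99 mm high; origin under its centre.
- matchbox: Bystander: red matchbox 37 x 56 x 16 mm lying flat; origin under its centre.

How it is judged:
By the outcome, as a careful person would: the job done as asked, in the order asked, and still so for the second after the job is handed in, while the arm keeps its last pose, push and grip.
It also fails if it takes over 51 s, if anything falls off the work surface, if the arm or the gripper's body presses on something with over 40 N, if the wrist force passes 120 N, or if a joint passes its speed limit or range.

ROBOT

A 6-joint arm with a two-finger parallel gripper is mounted at the origin on a cart in front of the work surface, level with it; the furniture and walls round the work are solid. World frame = base frame: x ahead of the robot, y to its left, z up, the work surface at z = 0. Lengths are in m, angles in rad, forces in N, time in s.
With the tool pointing down it reaches from about 0.35 to 0.975 m from the base axis. Payload 4.9 kg.
Tool frame: the origin (TCP) lies on the mounting face of the last link; the fingertips stand 173 mm ahead of it and the grasp point (between the pads) lies 155 mm ahead of it (tcp_to_grasp is the distance from the TCP to the grasp point, in m); z points along the fingers, y is the line along which they close (so a half turn about z gives the same grasp; the last joint's range is limited). The gripper opens to 85 mm and grips with 20 to 120 N. Pads are 22 mm wide; open, the fingers measure 114 mm over their backs; the gripper's body (76 mm by 85 mm) begins 54 mm behind the grasp point. The pads swing forward as they close: fully open they stand 13 mm farther back than shut.
Start: joints at [-1.262, 0.053, 1.613, -0, 1.476, -0.119], TCP at [0.259, -0.569, 0.405] pointing down, gripper open.
Joint ranges: [-3.01, 3.01], [-1.01, 2.22], [0.06, 2.58], [-1.02, 4.17], [0.09, 2.62], [-3.14, 3.14]. Speed limits (rad/s): [2.57, 2.57, 3.14, 3.14, 3.14, 3.14].

INTERFACE

Orientations are given as a rotation vector (axis times angle).
In Python, from station import get_obs, get_image, calibration, finish_job, tcp_to_grasp gives the robot as it stands. The module is installed in compiled form; this text tells all that it offers.
- The arm moves only by the tool arm_command, never from a script. Its argument "plan" is a list that holds one entry, the list of rows, each a list of 6 numbers: the shift along the tool's x, y, z in cm, then the turn, a rotation vector about the tool's x, y, z in rad. A call has 1 to 12 rows; each row is the pose to reach, as a shift and turn from the pose commanded when the call began, along the tool's axes at that moment; what a row does not reach only later rows make up. A row lasts 1/12 s, in which the tool goes at most 41.7 mm and 7.16 degrees, less where a joint would pass 70% of its speed; a pose out of reach is approached as far as the arm can. A call with a gripper value outside its range is refused whole. "gripper" is the closure, from -1 (fully open) to 1 (shut), set as the call begins (left out, the last holds). The fingers move at their own pace and stop on an object; "force" is the grip in N (left out, the last holds). Time passes only in rows, so rows that repeat a pose let the fingers close. It gives the time, the measured TCP pose, the force, the opening and the grip force at its end, in the units of the state.
- get_obs(): the state, without advancing time (a new reading comes with each control period).
- get_image(name): name is "scene" or "top" or "wrist"; returns (picture, depth): 400x640x3 uint8, blue, green, red; 400x640 float32, m along the optical axis (not along the pixel's ray), 0 where there is no reading.
- calibration(name): a dict with "fx", "fy", "cx", "cy" (pixels), "pose" (4x4, takes a point from camera to world coordinates). Camera axes: x right, y up, looking along -z (the intrinsics and any distortion apply to the point x, -y, -z); pixel columns grow to the right and rows downward; lengths in m; the calibration is good to about 2 mm. The wrist camera is an equidistant fisheye: a pixel r from the principal point sees the ray r / f radians off the axis. A picture is of the moment at which its call begins: read the wrist's pose just before it. calibration takes no time and is no camera call; for the wrist camera it gives the pose at the moment of the call.
- finish_job(): hands the job in; it is judged then, once.
The state is a dict: "t": time; "q": joint angles; "dq": joint speeds; "effort": joint torques, N m; "tool_pos": TCP position; "tool_rot": TCP orientation; "contact_force": force on the tool from outside, world axes, zero at the start; "wrist_torque": the same for the moment, N m; "opening": finger opening in m; "grip_force": force on a finger pad.
Only numpy, scipy, OpenCV 4.12 (cv2) and the standard library are available. Lean on these libraries where they do the work, as an engineer would, in place of code of your own. Each camera call takes 0.05 s, during which the arm holds its last target. There are 200 camera calls.

## Working session

There is one attempt and no reset: what is moved stays moved. The work goes in short steps, Python scripts to look and compute and a tool call to move; the robot and the scene stay as the last step left them, time stands still between calls to the robot, and variables do not carry over. Pictures are saved under pics/ and viewed, at most 10 in all, crops included, and the job is handed in when it is done.

Besides the shell and the picture viewer there is one more tool, called after "Emit:" as name([rows], argument=value, ...), one row to a line, values as JSON. arm_command: Moves the arm, as the interface text tells. Its arguments: {"type":"object","properties":{"plan":{"type":"array"},"gripper":{"type":"number"},"force":{"type":"number"}},"required":["plan"]}

```bash
mkdir -p pics
cat > h.py <<'E'
import numpy as np,cv2
from station import *
from scipy.spatial.transform import Rotation as R
def cloud(name):
    c=calibration(name); im,d=get_image(name)
    v,u=np.mgrid[0:400,0:640]
    P=np.stack([(u-c['cx'])/c['fx']*d,-(v-c['cy'])/c['fy']*d,-d],-1)
    T=np.array(c['pose']); W=P@T[:3,:3].T+T[:3,3]; W[d<=0]=np.nan
    return im,W,c
E
python3 - <<'E'
from h import *
o=get_obs();print(o['tool_pos'],o['tool_rot'],tcp_to_grasp, o['t'])
for n in('scene','top'):
    im,W,c=cloud(n);np.savez(n+'.npz',im=im,W=W);cv2.imwrite(f'pics/{n}0.png',im);print(n,{k:np.round(c[k],3) for k in c})
E
```

```text
[ 0.25921201 -0.56840751  0.40347555] [-3.06799888e+00 -6.66478613e-01  3.26781947e-04] 0.1547 0.0
scene {'fx': np.float64(479.093), 'fy': np.float64(479.093), 'cx': np.float64(325.775), 'cy': np.float64(201.54), 'pose': array([[ 0.347, -0.831,  0.435,  0.973],
       [ 0.938,  0.307, -0.161, -0.351],
       [ 0.   ,  0.464,  0.886,  1.077],
       [ 0.   ,  0.   ,  0.   ,  1.   ]])}
top {'fx': np.float64(372.322), 'fy': np.float64(372.322), 'cx': np.float64(312.962), 'cy': np.float64(201.798), 'pose': array([[-0.02 ,  0.981, -0.191,  0.321],
       [-0.999, -0.027, -0.034, -0.173],
       [-0.038,  0.191,  0.981,  0.925],
       [ 0.   ,  0.   ,  0.   ,  1.   ]])}
```

View pics/scene0.png

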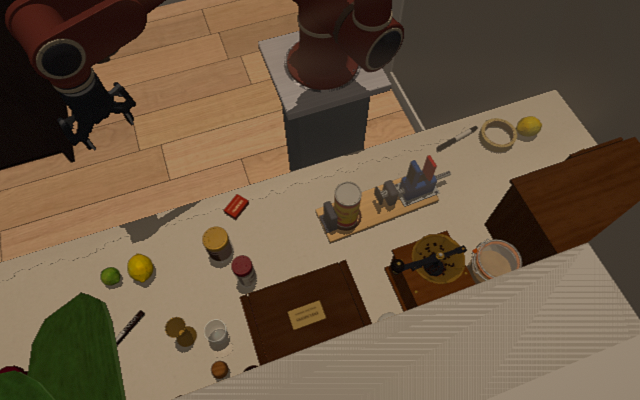

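View pics/top0.png

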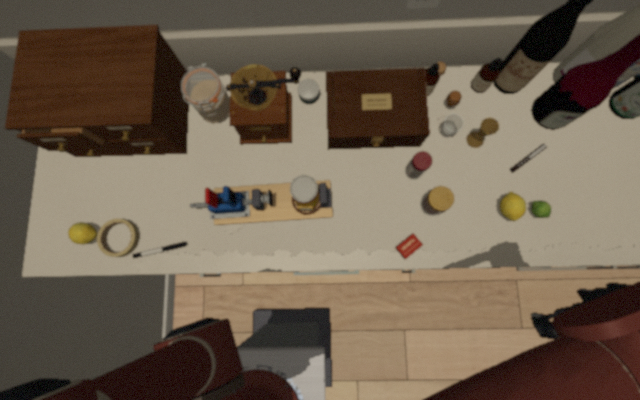

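The top view shows the clamp with the tin at (305,190), the trigger at (210,200) and the plywood board spanning (213..332, 180..222). Clamp +x runs to the right in the image, which is world -y.

Run:
```python
from h import *
z=np.load('top.npz');im,W=z['im'],z['W']
cv2.imwrite('pics/topcrop.png',cv2.resize(im[165:235,180:350],None,fx=4.7,fy=4.7,interpolation=cv2.INTER_CUBIC))
s=np.load('scene.npz');cv2.imwrite('pics/scenecrop.png',cv2.resize(s['im'][140:245,310:460],None,fx=5,fy=5,interpolation=cv2.INTER_CUBIC))
for n,(a) in (('top',z),('scene',s)):
    W=a['W'];im=a['im'];Z=W[...,2]
    near=(abs(W[...,0]-.5)<.25)&(abs(W[...,1]+.1)<.35)
    m=near&(abs(Z-.012)<.004)
    hsv=cv2.cvtColor(im,cv2.COLOR_BGR2HSV)
    m&=(hsv[...,1]>70)
    P=W[m][:,:2].astype(np.float32)
    k,l,_=cv2.connectedComponents(0,0) if 0 else (0,0,0)
    n_,lab,st,ce=cv2.connectedComponentsWithStats(m.astype(np.uint8))
    i=1+np.argmax(st[1:,4]);print(n,m.sum(),st[i])
    keep=[j for j in range(1,n_) if st[j,4]>40]; print([(st[j,4],W[lab==j].mean(0).round(3)) for j in keep])
    r=cv2.minAreaRect(W[lab==i][:,:2].astype(np.float32));print(r,cv2.boxPoints(r).round(4).tolist())
    t=near&(abs(Z-.133)<.006)
    n_,lab,st,ce=cv2.connectedComponentsWithStats(t.astype(np.uint8))
    for j in range(1,n_):
        if st[j,4]>15:
            Q=W[lab==j];print('z133',st[j],Q.mean(0).round(4),cv2.minEnclosingCircle(Q[:,:2].astype(np.float32)))
    for nm,lo,hi,zr in (('red',(0,150,60),(8,255,255),(.02,.2)),('blue',(100,120,40),(125,255,255),(.05,.2))):
        q=near&(cv2.inRange(hsv,lo,hi)>0)&(Z>zr[0])&(Z<zr[1])&(abs(W[...,1]+.1)<.33)
        n_,lab,st,ce=cv2.connectedComponentsWithStats(q.astype(np.uint8))
        for j in range(1,n_):
            if st[j,4]>15:
                Q=W[lab==j];print(nm,st[j],Q.mean(0).round(4),Q.min(0).round(3),Q.max(0).round(3))
```

```text
top 2566 [ 214  183  119   42 1730]
[(np.int32(171), array([ 0.683, -0.067,  0.011])), (np.int32(81), array([0.666, 0.019, 0.011])), (np.int32(58), array([ 0.547, -0.172,  0.01 ])), (np.int32(1730), array([ 0.491, -0.046,  0.011])), (np.int32(308), array([ 0.386, -0.37 ,  0.014]))]
((0.5032202005386353, -0.0386410653591156), (0.09526434540748596, 0.29662254452705383), 2.323615074157715) [[0.4496000111103058, 0.10760000348091125], [0.46160000562667847, -0.18880000710487366], [0.5568000078201294, -0.18490000069141388], [0.5447999835014343, 0.11150000244379044]]
z133 [182  89  37  17 386] [0.7357 0.1133 0.1326] ((0.7474323511123657, 0.11329437792301178), 0.043329060077667236)
z133 [245  88  11  16  69] [ 0.7284 -0.0048  0.134 ] ((0.7308316230773926, -0.007231679745018482), 0.018837155774235725)
z133 [255  88  12  17  76] [ 0.7264 -0.0295  0.1345] ((0.72930508852005, -0.024676334112882614), 0.020340532064437866)
z133 [139  90  30  47 153] [0.6773 0.2005 0.1332] ((0.6953107118606567, 0.21892446279525757), 0.06144873797893524)
z133 [254 101  17  10  36] [ 0.7019 -0.0333  0.1316] ((0.706580
[... 1513 characters left out ...]
45286393165588, 0.18866917490959167), 0.055534567683935165)
z133 [476 238  38  23 466] [0.7354 0.1111 0.1342] ((0.7463213205337524, 0.11276869475841522), 0.042530715465545654)
z133 [398 246   6  10  19] [ 0.671  -0.0693  0.1278] ((0.6730827689170837, -0.06755811721086502), 0.009870531968772411)
z133 [423 260  24  17 145] [ 0.7367 -0.0203  0.134 ] ((0.7276641130447388, -0.017968833446502686), 0.02489219605922699)
red [428 156   8  12  40] [0.4979 0.0862 0.1377] [0.483 0.082 0.132] [0.513 0.091 0.141]
red [338 221  18   5  31] [ 0.531  -0.1346  0.0261] [ 0.52  -0.152  0.021] [ 0.536 -0.112  0.035]
red [232 256  20  19 281] [ 0.5737 -0.3969  0.0984] [ 0.553 -0.418  0.093] [ 0.594 -0.377  0.103]
```

View pics/topcrop.png

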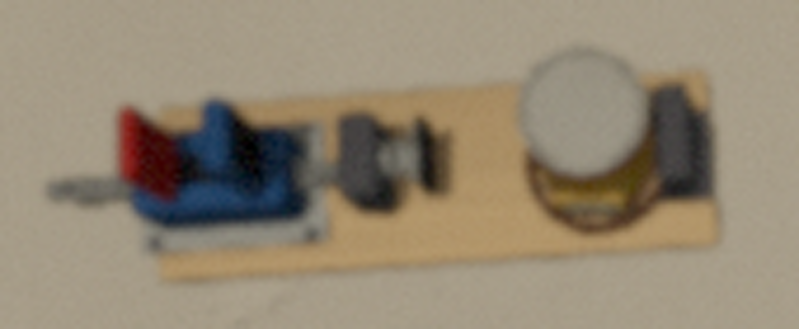

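View pics/scenecrop.png

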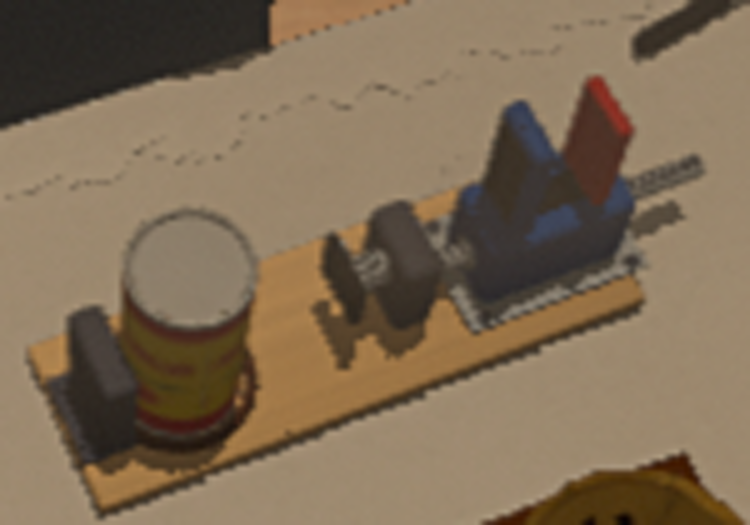

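```bash
cat >> h.py <<'E'
def rel(p,phi,Rw=None):
    """row (cm, rad) to TCP p, tool down with tool-y at world angle phi (either half turn); uses measured pose"""
    o=get_obs();R0=R.from_rotvec(o['tool_rot']);best=None
    if Rw is None:
        c=[]
        for f in(phi,phi+np.pi):
            y=np.array([np.cos(f),np.sin(f),0]);z=np.array([0,0,-1.]);c.append(R.from_matrix(np.c_[np.cross(y,z),y,z]))
        Rw=min(c,key=lambda r:(R0.inv()*r).magnitude())
    return np.round(np.r_[R0.inv().apply(np.array(p)-o['tool_pos'])*100,(R0.inv()*Rw).as_rotvec()],3).tolist()
E
python3 - <<'E'
from h import *
c=calibration('wrist');o=get_obs();R0=R.from_rotvec(o['tool_rot']);T=np.array(c['pose'])
print(R0.inv().apply(T[:3,3]-o['tool_pos']),(R0.inv().as_matrix()@T[:3,:3]).round(3),c['fx'],c['cx'],c['cy'])
for f in(.36,1.2,-.3):print(rel([.38,-.10,.28],f))
E
```

```text
[0.08179482 0.00081539 0.03035644] [[ 0.001  0.949  0.316]
 [ 1.    -0.    -0.   ]
 [-0.     0.316 -0.949]] 309.70691628693146 316.01998110428667 197.4121753482868
[30.42, -37.59, 12.434, -0.001, -0.002, -1.503]
[30.42, -37.59, 12.434, -0.002, 0.001, 0.799]
[30.42, -37.59, 12.434, -0.002, -0.001, -0.843]
```

Emit:
arm_command([
  [[31.4, -34.9, 8.3, 0, 0, -1.5], [31.4, -34.9, 8.3, 0, 0, -1.5], [31.4, -34.9, 8.3, 0, 0, -1.5], [31.4, -34.9, 8.3, 0, 0, -1.5], [31.4, -34.9, 8.3, 0, 0, -1.5], [31.4, -34.9, 8.3, 0, 0, -1.5], [31.4, -34.9, 8.3, 0, 0, -1.5], [31.4, -34.9, 8.3, 0, 0, -1.5], [31.4, -34.9, 8.3, 0, 0, -1.5], [31.4, -34.9, 8.3, 0, 0, -1.5], [31.4, -34.9, 8.3, 0, 0, -1.5], [31.4, -34.9, 8.3, 0, 0, -1.5]],
], gripper=-1)

```text
t: 1.1
tool_pos: [0.4001, -0.1172, 0.3201]
tool_rot: [-1.778, -2.587, -0.002]
contact_force: [0.0, -0.4, -1.2]
opening: 0.0854
grip_force: 0.0
```

Emit:
arm_command([
  [[0, 0, 0, 0, 0, 0], [0, 0, 0, 0, 0, 0], [0, 0, 0, 0, 0, 0]],
])

```text
t: 1.35
tool_pos: [0.4001, -0.1213, 0.3218]
tool_rot: [1.794, 2.579, -0.001]
contact_force: [0.5, 0.4, 0.9]
opening: 0.0853
grip_force: 0.0
```

Run:
```python
from h import *
o=get_obs();print(o['t'],o['tool_pos'],o['tool_rot'],o['q'])
c=calibration('wrist');im,d=get_image('wrist');np.savez('w1.npz',im=im,d=d,T=np.array(c['pose']))
cv2.imwrite('pics/w1.png',im)
```

```text
1.35 [ 0.40013345 -0.12130733  0.32178764] [ 1.79407947e+00  2.57866215e+00 -7.16375393e-04] [-4.72642723e-01 -4.16710440e-01  2.16181577e+00 -4.89053021e-04
  1.39633051e+00 -8.27631284e-01]
```

View pics/w1.png

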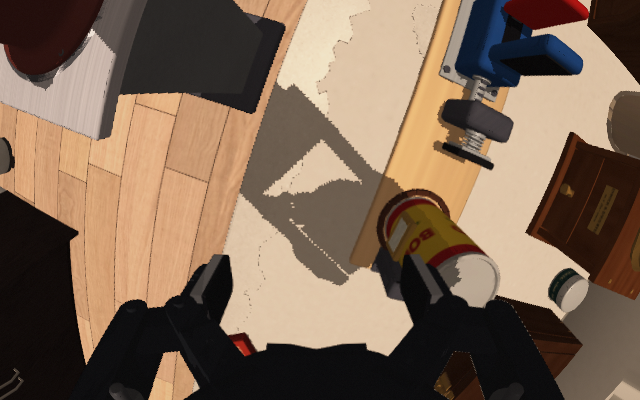

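The tin shows at (430,240), and the white card and frame are on its left side at about (398,235). The jaw is at (475,130).

```bash
cat >> h.py <<'E'
def wcloud(T,d):
    c=calibration('wrist');v,u=np.mgrid[0:400,0:640]
    a=(u-c['cx'])/c['fx'];b=(v-c['cy'])/c['fy'];r=np.hypot(a,b)+1e-9
    s=np.tan(np.minimum(r,1.5))/r
    P=np.stack([a*s*d,-b*s*d,-d],-1);W=P@T[:3,:3].T+T[:3,3];W[d<=0]=np.nan;return W
NEST=np.array([.5068,-.125]);AX=-1.530
E
python3 - <<'E'
from h import *
z=np.load('w1.npz');im=z['im'];W=wcloud(z['T'],z['d'])
hsv=cv2.cvtColor(im,cv2.COLOR_BGR2HSV)
Z=W[...,2]
# tin wall: fit circle
D=W[...,:2]-NEST;r=np.hypot(D[...,0],D[...,1]);ang=np.arctan2(D[...,1],D[...,0])
m=(r<.045)&(Z>.085)&(Z<.125)
from scipy.optimize import least_squares
Q=W[m][:,:2];f=least_squares(lambda p:np.hypot(*(Q-p).T)-.0305,NEST,loss='soft_l1',f_scale=.001);print('axis',f.x,m.sum(),abs(f.fun).mean())
t=(r<.045)&(abs(Z-.133)<.004);print('top',np.nanmean(W[t],0),cv2.minEnclosingCircle(W[t][:,:2].astype(np.float32)))
D=W[...,:2]-f.x;r=np.hypot(D[...,0],D[...,1]);ang=np.mod(np.arctan2(D[...,1],D[...,0]),2*np.pi)
m=(Z>.046)&(Z<.074)&(r<.045)&(r>.02)
for a in np.arange(1.4,4.4,.1):
    k=m&(abs(ang-a)<.05)
    if k.sum():print(round(a,2),k.sum(),np.median(r[k]).round(4),np.median(hsv[k],0),)
# plate: fit plane-ish x: white low saturation card
k=m&(hsv[...,1]<90)&(hsv[...,2]>120)
print('card',k.sum(),ang[k].min(),ang[k].max(),ang[k].mean(),W[k].mean(0),W[k].min(0),W[k].max(0))
l=cv2.fitLine(W[k][:,:2].astype(np.float32),cv2.DIST_HUBER,0,.01,.01).ravel();print('card line normal ang',np.arctan2(l[0],-l[1]),np.arctan2(-l[0],l[1]))
# jaw and trigger lines
cv2.imwrite('pics/w1c.png',cv2.resize(im[170:320,350:520],None,fx=3.5,fy=3.5,interpolation=cv2.INTER_CUBIC))
E
```

```text
axis [ 0.50886902 -0.12546211] 1588 0.00033584738141544205
top [ 0.51040818 -0.11289699  0.13150068] ((0.5087053179740906, -0.11995287239551544), 0.0298817940056324)
1.4 8 0.0301 [ 18. 200.  90.]
1.5 14 0.0301 [ 20.5 210.   93.5]
1.6 21 0.0302 [ 21. 213.  99.]
1.7 23 0.0301 [ 21. 214. 103.]
1.8 35 0.0302 [ 21. 214. 105.]
1.9 38 0.0301 [ 21. 215. 106.]
2.0 41 0.0303 [ 20. 215. 108.]
2.1 46 0.0304 [ 21. 215. 109.]
2.2 47 0.0304 [ 20. 214.  94.]
2.3 54 0.0305 [ 21. 214.  92.]
2.4 57 0.0306 [ 21. 213.  92.]
2.5 56 0.0305 [ 21.  214.5  91. ]
2.6 62 0.0367 [ 17. 186.  73.]
2.7 71 0.0372 [ 17. 182.  70.]
2.8 63 0.0356 [18. 77. 90.]
2.9 59 0.035 [18. 65. 92.]
3.0 54 0.0341 [17.  66.5 91.5]
3.1 56 0.0339 [17. 65. 91.]
3.2 52 0.0341 [18. 64. 93.]
3.3 59 0.0347 [17. 67. 93.]
3.4 51 0.0353 [17. 65. 93.]
3.5 73 0.0369 [ 17. 178.  70.]
3.6 18 0.0371 [ 15.5 171.5  57.5]
3.7 4 0.0309 [ 21.  203.5  70.5]
3.8 5 0.0309 [ 20. 193.  69.]
3.9 2 0.031 [ 19.  140.5  48. ]
4.1 96 0.0422 [165.  25.  27.]
4.2 79 0.0384 [165.  26.  29.]
4.3 33 0.0362 [165.  26.  30.]
4.4 13 0.0349 [165.  26.  30.]
card 1 1.3500541985697008 1.3500541985697008 1.3500541985697008 [ 0.51552673 -0.09579301  0.07360792] [ 0.51552673 -0.09579301  0.07360792] [ 0.51552673 -0.09579301  0.07360792]
card line normal ang 0.17461796 -2.9669747
```

View pics/w1c.png

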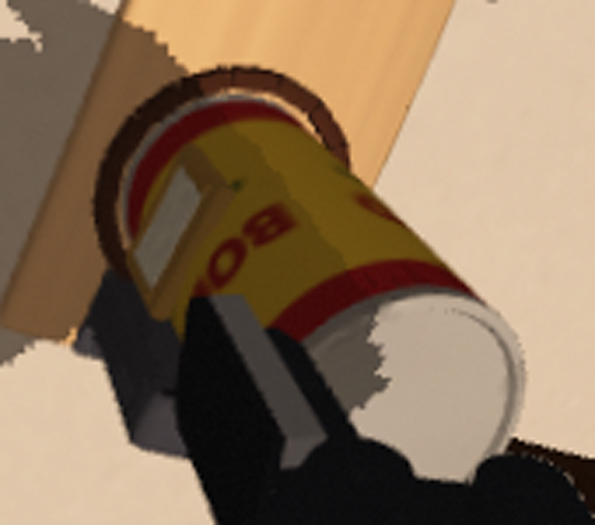

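Run:
```python
from h import *
z=np.load('w1.npz');W=wcloud(z['T'],z['d']);Z=W[...,2]
D=W[...,:2]-[.5089,-.1255];r=np.hypot(D[...,0],D[...,1]);a=np.mod(np.arctan2(D[...,1],D[...,0]),2*np.pi)
k=(Z>.05)&(Z<.07)&(r>.0325)&(r<.0385)&(a>2.5)&(a<3.8)
P=W[k][:,:2].astype(np.float32)
for g in (k,k&(a>2.8)&(a<3.4)):
    l=cv2.fitLine(W[g][:,:2].astype(np.float32),cv2.DIST_HUBER,0,.001,.001).ravel();print(g.sum(),np.mod(np.arctan2(l[1],l[0])-np.pi/2,np.pi))
# clamp direction from board in wrist view and both cams
hs=cv2.cvtColor(z['im'],cv2.COLOR_BGR2HSV)
m=(abs(Z-.012)<.005)&(hs[...,1]>70)&(W[...,0]>.42)&(W[...,0]<.58)&(W[...,1]<.13)&(W[...,1]>-.2)
n_,lab,st,_=cv2.connectedComponentsWithStats(m.astype(np.uint8));i=1+np.argmax(st[1:,4])
print(cv2.minAreaRect(W[lab==i][:,:2].astype(np.float32)))
print(rel([.508,-.125,.315],.355),rel([.508,-.125,.263],.355))
```

```text
447 3.0941772
255 3.112711
((0.5036746263504028, -0.042682960629463196), (0.09703349322080612, 0.29090043902397156), 2.6285765171051025)
[-4.053, 10.003, 0.698, -0.0, 0.001, -0.001] [-4.05, 10.003, 5.898, -0.0, 0.001, -0.001]
```

Emit:
arm_command([
  [[-4.1, 10, 0.5, 0, 0, 0], [-4.1, 10, 0.5, 0, 0, 0], [-4.1, 10, 0.5, 0, 0, 0], [-4.1, 10, 0.5, 0, 0, 0], [-4.1, 10, 0.5, 0, 0, 0], [-4.1, 10, 3.5, 0, 0, 0], [-4.1, 10, 5.9, 0, 0, 0], [-4.1, 10, 5.9, 0, 0, 0], [-4.1, 10, 5.9, 0, 0, 0]],
], gripper=-1)

```text
t: 2.15
tool_pos: [0.5068, -0.1248, 0.2615]
tool_rot: [-1.792, -2.576, 0.001]
contact_force: [0.4, -0.6, 0.7]
opening: 0.0857
grip_force: 0.0
```

Emit:
arm_command([
  [[0, 0, 0, 0, 0, 0], [0, 0, 0, 0, 0, 0], [0, 0, 0, 0, 0, 0], [0, 0, 0, 0, 0, 0], [0, 0, 0, 0, 0, 0], [0, 0, 0, 0, 0, 0], [0, 0, 0, 0, 0, 0], [0, 0, 0, 0, 0, 0]],
], gripper=1, force=25)

```text
t: 2.82
tool_pos: [0.5088, -0.1248, 0.2652]
tool_rot: [1.79, 2.578, -0.001]
contact_force: [-3.9, -1.4, 7.6]
opening: 0.0604
grip_force: 27.8
```

Emit:
arm_command([
  [[0, 0, 0, 0, 0, 0.07], [0, 0, 0, 0, 0, 0.15], [0, 0, 0, 0, 0, 0.23], [0, 0, 0, 0, 0, 0.31], [0, 0, 0, 0, 0, 0.39], [0, 0, 0, 0, 0, 0.47], [0, 0, 0, 0, 0, 0.55], [0, 0, 0, 0, 0, 0.63], [0, 0, 0, 0, 0, 0.71], [0, 0, 0, 0, 0, 0.79], [0, 0, 0, 0, 0, 0.87], [0, 0, 0, 0, 0, 0.95]],
])

```text
t: 3.82
tool_pos: [0.5088, -0.1244, 0.2651]
tool_rot: [2.774, 1.471, 0.001]
contact_force: [-2.9, -0.1, 7.1]
opening: 0.0602
grip_force: 28.0
```

Emit:
arm_command([
  [[0, 0, 0, 0, 0, 0.08], [0, 0, 0, 0, 0, 0.16], [0, 0, 0, 0, 0, 0.24], [0, 0, 0, 0, 0, 0.32], [0, 0, 0, 0, 0, 0.4], [0, 0, 0, 0, 0, 0.48], [0, 0, 0, 0, 0, 0.54], [0, 0, 0, 0, 0, 0.54], [0, 0, 0, 0, 0, 0.54]],
])

```text
t: 4.57
tool_pos: [0.5088, -0.1244, 0.2652]
tool_rot: [3.065, 0.682, 0.002]
contact_force: [-3.9, 0.1, 8.7]
opening: 0.0603
grip_force: 27.6
```

Emit:
arm_command([
  [[0, 0, 0, 0, 0, 0], [0, 0, 0, 0, 0, 0], [0, 0, 0, 0, 0, 0], [0, 0, 0, 0, 0, 0], [0, 0, -3, 0, 0, 0], [0, 0, -7, 0, 0, 0], [0, 0, -7, 0, 0, 0], [0, 0, -7, 0, 0, 0]],
], gripper=-1)

```text
t: 5.23
tool_pos: [0.5092, -0.1247, 0.3361]
tool_rot: [3.063, 0.681, 0.009]
contact_force: [0.3, -0.6, -0.6]
opening: 0.0855
grip_force: 0.0
```

Run:
```python
from h import *
o=get_obs();print(o['t'],o['tool_pos'],o['tool_rot'],o['q'])
for f in(-1.57+.44,-1.135):print(rel([.47,0.0,.32],f))
```

```text
5.2333 [ 0.50920146 -0.12467713  0.33611303] [3.06295166 0.68140578 0.00869564] [-3.82147185e-01 -1.39573775e-01  1.91570081e+00  4.32298434e-05
  1.35877440e+00  7.50835732e-01]
[1.728, -12.961, 1.556, 0.005, -0.005, -0.003]
[1.728, -12.961, 1.556, 0.005, -0.005, 0.002]
```

Emit:
arm_command([
  [[0.8, -3.7, 0.6, 0, 0, -1.17], [0.8, -3.7, 0.6, 0, 0, -1.17], [0.8, -3.7, 0.6, 0, 0, -1.17], [0.8, -3.7, 0.6, 0, 0, -1.17], [0.8, -3.7, 0.6, 0, 0, -1.17], [0.8, -3.7, 0.6, 0, 0, -1.17], [0.8, -3.7, 0.6, 0, 0, -1.17], [0.8, -3.7, 0.6, 0, 0, -1.17], [0.8, -3.7, 0.6, 0, 0, -1.17], [0.8, -3.7, 0.6, 0, 0, -1.17], [0.8, -3.7, 0.6, 0, 0, -1.17], [0.8, -3.7, 0.6, 0, 0, -1.17]],
])

```text
t: 6.23
tool_pos: [0.4994, -0.0873, 0.3253]
tool_rot: [-2.18, -2.259, 0.001]
contact_force: [-0.6, 0.2, -0.5]
opening: 0.0852
grip_force: 0.0
```

Run:
```python
from h import *
o=get_obs();print(o['t'],o['tool_pos'],o['tool_rot'],o['q'])
c=calibration('wrist');im,d=get_image('wrist');T=np.array(c['pose']);np.savez('w2.npz',im=im,d=d,T=T)
cv2.imwrite('pics/w2.png',im)
W=wcloud(T,d);Z=W[...,2]
from scipy.optimize import least_squares
D=W[...,:2]-[.5085,-.125];r=np.hypot(D[...,0],D[...,1])
m=(r<.04)&(Z>.09)&(Z<.125);Q=W[m][:,:2];f=least_squares(lambda p:np.hypot(*(Q-p).T)-.0305,[.5085,-.125],loss='soft_l1',f_scale=.001);print('axis',f.x,m.sum())
D=W[...,:2]-f.x;r=np.hypot(D[...,0],D[...,1]);a=np.arctan2(D[...,1],D[...,0])
k=(Z>.048)&(Z<.072)&(r>.0325)&(r<.0385)&(a>1)&(a<2.3)
print(k.sum(),a[k].min(),a[k].max(),W[k].mean(0))
for zz in (k,k&(abs(a-1.61)<.33)):
    l=cv2.fitLine(W[zz][:,:2].astype(np.float32),cv2.DIST_HUBER,0,.001,.001).ravel();print(np.mod(np.arctan2(l[1],l[0])-np.pi/2,np.pi))
# clamp axes: jaw face / fixed jaw top edges
hs=cv2.cvtColor(im,cv2.COLOR_BGR2HSV)
m=(abs(Z-.012)<.005)&(hs[...,1]>70)&(W[...,0]>.42)&(W[...,0]<.58)&(W[...,1]<.13)&(W[...,1]>-.2)
n_,lab,st,_=cv2.connectedComponentsWithStats(m.astype(np.uint8));i=1+np.argmax(st[1:,4])
print(cv2.minAreaRect(W[lab==i][:,:2].astype(np.float32)))
for nm,zr,yr in(('jawtop',(.073,.083),(-.1,.0)),('griptop',(.139,.147),(0,.06)),('trigtop',(.135,.142),(.07,.12))):
    q=(Z>zr[0])&(Z<zr[1])&(W[...,1]>yr[0])&(W[...,1]<yr[1])&(abs(W[...,0]-.5)<.04)
    if q.sum()>5:print(nm,q.sum(),cv2.minAreaRect(W[q][:,:2].astype(np.float32)))
```

```text
6.2333 [ 0.49942955 -0.08729443  0.32534996] [-2.18018441e+00 -2.25916141e+00  1.43951915e-03] [-3.19927167e-01 -1.70708381e-01  1.96195885e+00  4.18738309e-05
  1.35254572e+00 -3.55512996e-01]
axis [ 0.50940043 -0.12487114] 1704
485 1.1412691487695321 2.1411024661738263 [ 0.5070827  -0.09074833  0.06040424]
1.6250674
1.6136299
((0.5046733617782593, -0.0495280921459198), (0.09682389348745346, 0.27703577280044556), 2.4951789379119873)
jawtop 2554 ((0.5038755536079407, -0.05024423450231552), (0.043971527367830276, 0.10048238933086395), 1.5568490028381348)
griptop 674 ((0.5005326271057129, 0.0416131317615509), (0.034102071076631546, 0.006048218812793493), 2.421553373336792)
```

View pics/w2.png

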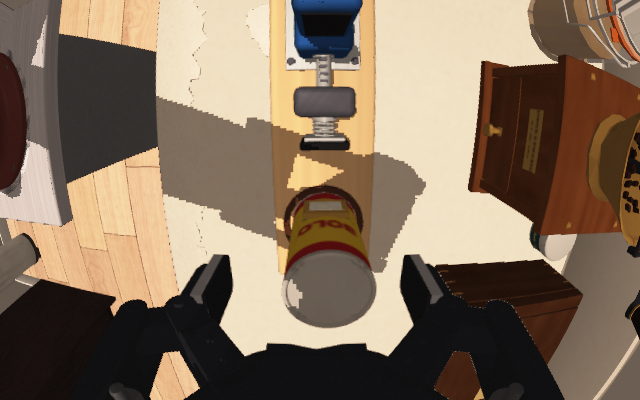

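The frame shows at (325,205) and faces the jaw squarely, with its normal at about 1.615–1.625 rad against 1.613 for the clamp. Next I move behind the trigger with the fingers shut.

Emit:
arm_command([
  [[5, 0.2, -2.5, 0, 0, 0], [9, 0.3, -2.5, 0, 0, 0], [13, 0.4, -2.5, 0, 0, 0], [17, 0.6, -2.5, 0, 0, 0], [21.7, 0.7, -2.5, 0, 0, 0], [21.7, 0.7, -2.5, 0, 0, 0], [21.7, 0.7, -1, 0, 0, 0], [21.7, 0.7, 2, 0, 0, 0], [21.7, 0.7, 5.8, 0, 0, 0], [21.7, 0.7, 5.8, 0, 0, 0], [21.7, 0.7, 5.8, 0, 0, 0]],
], gripper=1)

```text
t: 7.2
tool_pos: [0.4976, 0.1296, 0.2663]
tool_rot: [-2.178, -2.259, 0.008]
contact_force: [0.6, 0.5, 0.4]
opening: -0.0002
grip_force: 0.0
```

```bash
cat > see.py <<'E'
from h import *
import sys
o=get_obs();print(o['t'],o['tool_pos'],o['tool_rot'],o['contact_force'],o['opening'])
ims=[]
for n in('scene','top'):
    im,W,c=cloud(n);np.savez(n+'_n.npz',im=im,W=W)
    Z=W[...,2];e=np.array([np.cos(AX),np.sin(AX)]);l=np.array([-e[1],e[0]])
    X=(W[...,:2]-[.508,-.126])@e;Y=(W[...,:2]-[.508,-.126])@l
    for nm,k in(('head',(Z>.05)&(Z<.082)&(abs(Y)<.026)&(X<-.04)&(X>-.15)),('trig',(Z>.1)&(Z<.142)&(abs(Y)<.02)&(X<-.178)&(X>-.225))):
        h,b=np.histogram(X[k],bins=np.arange(-.225,-.03,.004));print(n,nm,{round(float(b[i]),3):int(h[i]) for i in range(len(h)) if h[i]})
im=np.load('scene_n.npz')['im'];a=cv2.resize(im[165:225,325:445],None,fx=6.6,fy=6.6,interpolation=cv2.INTER_CUBIC)
w,d=get_image('wrist');cv2.imwrite(f'pics/{sys.argv[1]}.png',np.vstack([a[:290],cv2.resize(w[0:400,100:540],(440,300))[:, :].repeat(1,0) if 0 else cv2.resize(w[60:300,100:540],(a.shape[1],300))]))
E
python3 see.py s1
```

```text
7.2 [0.4975727  0.12961053 0.2662916 ] [-2.17778495 -2.2586789   0.00755847] [0.5754731  0.45964211 0.38121036] -0.0002233827404115274
scene head {-0.129: 7, -0.125: 32, -0.121: 31, -0.117: 30, -0.113: 35, -0.109: 62, -0.105: 19, -0.101: 13, -0.097: 8, -0.093: 9, -0.089: 16, -0.085: 64, -0.081: 4}
scene trig {-0.221: 4, -0.217: 25, -0.213: 59, -0.209: 66}
top head {-0.129: 29, -0.125: 29, -0.121: 35, -0.117: 36, -0.113: 33, -0.109: 43, -0.105: 13, -0.101: 9, -0.097: 12, -0.093: 14, -0.089: 29, -0.085: 31}
top trig {-0.225: 2, -0.221: 8, -0.217: 31, -0.213: 96, -0.181: 13}
```

View pics/s1.png

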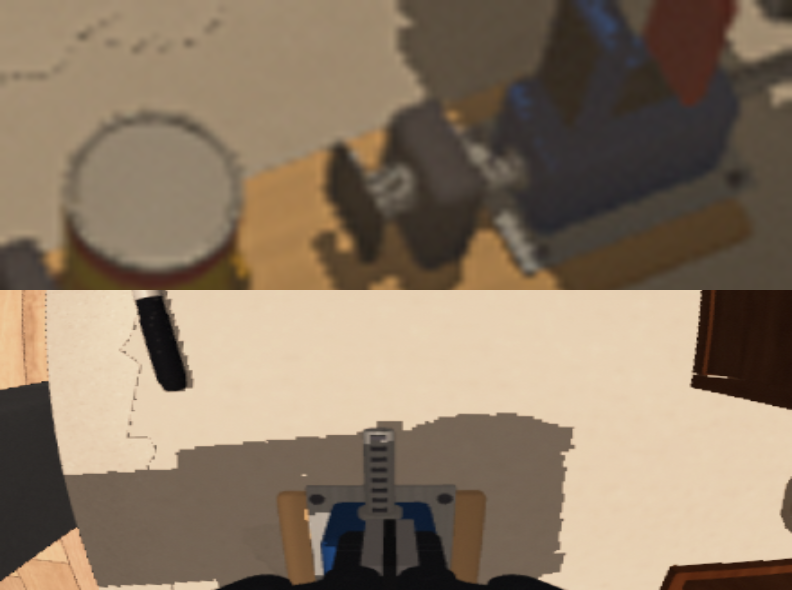

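Emit:
arm_command([
  [[-1, 0, 0, 0, 0, 0], [-2, 0, 0, 0, 0, 0], [-2.4, 0, 0, 0, 0, 0], [-2.8, 0, 0, 0, 0, 0], [-3.2, 0, 0, 0, 0, 0], [-3.6, 0, 0, 0, 0, 0], [-4, 0, 0, 0, 0, 0], [-4, 0, 0, 0, 0, 0]],
])

```text
t: 8.02
tool_pos: [0.5008, 0.0896, 0.2702]
tool_rot: [-2.181, -2.261, -0.007]
contact_force: [0.6, 5.9, 2.4]
opening: 0.0004
grip_force: 0.0
```

Emit:
arm_command([
  [[-0.4, 0, 0, 0, 0, 0], [-0.7, 0, 0, 0, 0, 0], [-0.7, 0, 0, 0, 0, 0]],
])

```text
t: 8.27
tool_pos: [0.501, 0.0828, 0.2702]
tool_rot: [-2.181, -2.261, -0.007]
contact_force: [-0.5, 6.5, 2.5]
opening: 0.0
grip_force: 0.0
```

```bash
python3 see.py s2
```

```text
8.2667 [0.50104906 0.08283132 0.27019026] [-2.18091888 -2.260724   -0.00695451] [-0.53725971  6.48047115  2.49252958] 1.8980577993452346e-05
scene head {-0.109: 1, -0.105: 25, -0.101: 29, -0.097: 33, -0.093: 31, -0.089: 51, -0.085: 40, -0.081: 14, -0.077: 8, -0.073: 6, -0.069: 17, -0.065: 25, -0.061: 49}
scene trig {-0.213: 1, -0.209: 4, -0.205: 16, -0.201: 13, -0.197: 20, -0.193: 32, -0.189: 74}
top head {-0.109: 15, -0.105: 36, -0.101: 29, -0.097: 36, -0.093: 39, -0.089: 45, -0.085: 15, -0.081: 15, -0.077: 12, -0.073: 11, -0.069: 21, -0.065: 41}
top trig {-0.209: 3, -0.205: 5, -0.201: 22, -0.197: 21, -0.193: 47, -0.189: 52, -0.181: 11}
```

Emit:
arm_command([
  [[-0.3, 0, 0, 0, 0, 0], [-0.5, 0, 0, 0, 0, 0], [-0.5, 0, 0, 0, 0, 0], [1, 0, 0, 0, 0, 0], [2.6, 0, 0, 0, 0, 0], [2.6, 0, 0, 0, 0, 0], [2.6, 0, 0, 0, 0, 0], [2.6, 0, 0, 0, 0, 0]],
])

```text
t: 9.08
tool_pos: [0.4995, 0.1081, 0.2688]
tool_rot: [2.18, 2.262, -0.0]
contact_force: [0.6, 0.3, -0.4]
opening: 0.0002
grip_force: 0.0
```

Emit:
arm_command([
  [[-0.4, 0, 0, 0, 0, 0], [-0.8, 0, 0, 0, 0, 0], [-1.2, 0, 0, 0, 0, 0], [-1.6, 0, 0, 0, 0, 0], [-2, 0, 0, 0, 0, 0], [-2, 0, 0, 0, 0, 0], [-2, 0, 0, 0, 0, 0]],
])

```text
t: 9.67
tool_pos: [0.5003, 0.0885, 0.2688]
tool_rot: [-2.18, -2.26, -0.003]
contact_force: [-0.6, 6.2, 0.4]
opening: 0.0001
grip_force: 0.0
```

```bash
python3 see.py s3
```

```text
9.6667 [0.50027664 0.08852225 0.26875678] [-2.18007182 -2.25961961 -0.00318041] [-0.62065703  6.22479966  0.43777028] 0.00010739254026741656
scene head {-0.089: 5, -0.085: 25, -0.081: 33, -0.077: 32, -0.073: 32, -0.069: 54, -0.065: 36, -0.061: 7, -0.057: 11, -0.053: 7, -0.049: 18, -0.045: 29, -0.041: 16}
scene trig {-0.217: 3, -0.213: 3, -0.209: 21, -0.205: 15, -0.201: 22, -0.197: 34, -0.193: 88, -0.189: 1}
top head {-0.089: 21, -0.085: 29, -0.081: 36, -0.077: 33, -0.073: 35, -0.069: 43, -0.065: 10, -0.061: 11, -0.057: 13, -0.053: 13, -0.049: 26, -0.045: 35}
top trig {-0.217: 1, -0.213: 4, -0.209: 9, -0.205: 23, -0.201: 20, -0.197: 71, -0.193: 37, -0.181: 12}
```

Emit:
arm_command([
  [[1, 0, 0, 0, 0, 0], [2, 0, 0, 0, 0, 0], [2, 0, 0, 0, 0, 0], [2, 0, 0, 0, 0, 0], [2, 0, 0, 0, 0, 0]],
])

```text
t: 10.23
tool_pos: [0.4995, 0.1087, 0.2686]
tool_rot: [2.179, 2.262, -0.001]
contact_force: [0.1, -0.2, 0.2]
opening: -0.0003
grip_force: 0.0
```

Emit:
arm_command([
  [[-0.4, 0, 0, 0, 0, 0], [-0.8, 0, 0, 0, 0, 0], [-1.1, 0, 0, 0, 0, 0], [-1.3, 0, 0, 0, 0, 0], [-1.3, 0, 0, 0, 0, 0]],
])

```text
t: 10.65
tool_pos: [0.5, 0.0961, 0.2687]
tool_rot: [-2.179, -2.259, -0.005]
contact_force: [0.1, 8.2, 0.0]
opening: -0.0
grip_force: 0.0
```

```bash
python3 see.py s4
```

```text
10.65 [0.49995019 0.09607167 0.2687163 ] [-2.17908153 -2.2592566  -0.00457025] [7.17157479e-02 8.18177768e+00 7.93834856e-03] -2.311577722815679e-05
scene head {-0.081: 4, -0.077: 29, -0.073: 33, -0.069: 36, -0.065: 33, -0.061: 49, -0.057: 31, -0.053: 15, -0.049: 9, -0.045: 9, -0.041: 2}
scene trig {-0.225: 3, -0.221: 3, -0.217: 19, -0.213: 14, -0.209: 22, -0.205: 36, -0.201: 95, -0.197: 1, -0.181: 1}
top head {-0.081: 19, -0.077: 32, -0.073: 35, -0.069: 33, -0.065: 39, -0.061: 35, -0.057: 16, -0.053: 11, -0.049: 10, -0.045: 17, -0.041: 8}
top trig {-0.225: 1, -0.221: 5, -0.217: 11, -0.213: 20, -0.209: 33, -0.205: 53, -0.201: 55, -0.181: 13}
```

Emit:
arm_command([
  [[-0.2, 0, 0, 0, 0, 0], [-0.4, 0, 0, 0, 0, 0], [-0.4, 0, 0, 0, 0, 0], [-0.4, 0, 0, 0, 0, 0]],
])

```text
t: 11.13
tool_pos: [0.5001, 0.0926, 0.2687]
tool_rot: [-2.178, -2.259, -0.006]
contact_force: [-0.3, 10.0, -0.5]
opening: 0.0002
grip_force: 0.0
```

Emit:
arm_command([
  [[-0.2, 0, 0, 0, 0, 0], [-0.4, 0, 0, 0, 0, 0], [-0.4, 0, 0, 0, 0, 0], [-0.4, 0, 0, 0, 0, 0], [-0.4, 0, 0, 0, 0, 0]],
])

```text
t: 11.55
tool_pos: [0.5002, 0.0889, 0.2688]
tool_rot: [-2.178, -2.259, -0.007]
contact_force: [-0.1, 11.3, 0.0]
opening: -0.0003
grip_force: 0.0
```

```bash
python3 see.py s5
```

```text
11.55 [0.50019976 0.08886288 0.26875236] [-2.17777598 -2.25889724 -0.00667026] [-1.46268706e-01  1.13053775e+01  1.06901563e-02] -0.00027040142234340897
scene head {-0.081: 1, -0.077: 4, -0.073: 13, -0.069: 34, -0.065: 34, -0.061: 29, -0.057: 36, -0.053: 61, -0.049: 13, -0.045: 8}
scene trig {-0.221: 1, -0.217: 2, -0.213: 5, -0.209: 23, -0.205: 13, -0.201: 24, -0.197: 51, -0.193: 69}
top head {-0.081: 6, -0.077: 11, -0.073: 26, -0.069: 36, -0.065: 34, -0.061: 32, -0.057: 34, -0.053: 29, -0.049: 8, -0.045: 10, -0.041: 10}
top trig {-0.217: 1, -0.213: 9, -0.209: 7, -0.205: 28, -0.201: 29, -0.197: 94, -0.193: 3, -0.181: 13}
```

View pics/s5.png

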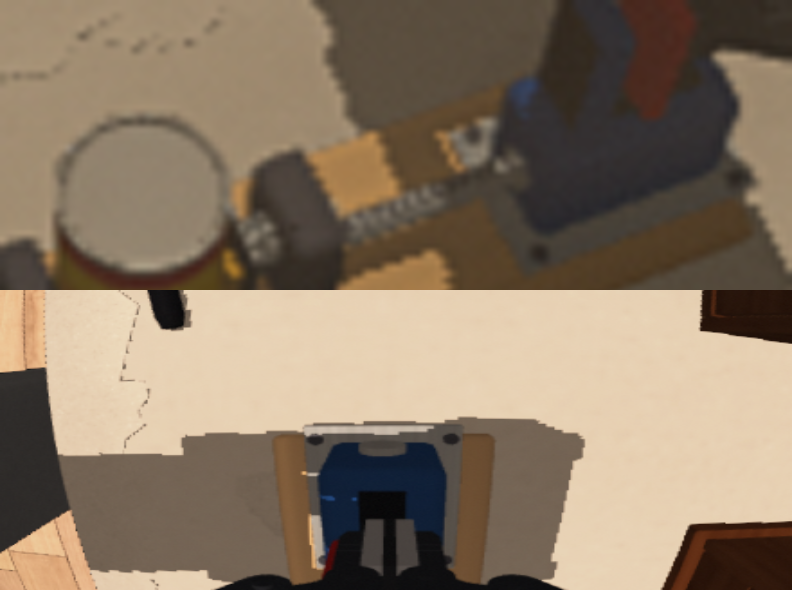

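Emit:
arm_command([
  [[-0.15, 0, 0, 0, 0, 0], [-0.3, 0, 0, 0, 0, 0], [-0.3, 0, 0, 0, 0, 0], [-0.3, 0, 0, 0, 0, 0]],
])

```text
t: 12.03
tool_pos: [0.5003, 0.0862, 0.2688]
tool_rot: [-2.177, -2.258, -0.008]
contact_force: [-0.1, 13.5, 0.4]
opening: -0.0002
grip_force: 0.0
```

```bash
python3 see.py s6
python3 - <<'E'
from h import *
e=np.array([np.cos(AX),np.sin(AX)]);l=np.array([-e[1],e[0]])
for n in('scene','top'):
    z=np.load(n+'_n.npz');im,W=z['im'],z['W'];hs=cv2.cvtColor(im,cv2.COLOR_BGR2HSV)
    X=(W[...,:2]-[.508,-.126])@e;Y=(W[...,:2]-[.508,-.126])@l
    b=(abs(Y)<.03)&(X<-.04)&(X>-.13)
    k=b&(cv2.inRange(hs,(38,60,30),(90,255,255))>0);print(n,'green',k.sum(),X[k].round(3)[:12],Y[k].round(3)[:12],W[...,2][k].round(3)[:12])
    k=b&(cv2.inRange(hs,(0,140,60),(8,255,255))>0);print(n,'red',k.sum(),X[k].round(3)[:12])
    k=b&(W[...,2]>.03)&(X>-.11)&(X<-.065);
    hh=(W[...,2]>.07)&(W[...,2]<.083)&b&(X<-.045); print('head top X range',np.percentile(X[hh],[1,50,99]).round(4))
    pf=b&(X>-.052)&(abs(Y)<.018)&(W[...,2]>.045)&(W[...,2]<.078);print('pad X',np.percentile(X[pf],[50,95,99]).round(4) if pf.sum() else 0)
a=np.load('scene_n.npz')['im'][170:230,340:410];b=np.load('top_n.npz')['im'][175:220,240:310]
f=lambda q:cv2.resize(cv2.convertScaleAbs(q,alpha=1.8,beta=15),(790,int(790*q.shape[0]/q.shape[1])),interpolation=cv2.INTER_CUBIC)
A=cv2.resize(f(a),(395,338));B=cv2.resize(f(b),(395,254));B=cv2.copyMakeBorder(B,0,84,0,0,cv2.BORDER_CONSTANT)
cv2.imwrite('pics/pin.png',np.hstack([A,B]))
E
```

```text
12.0333 [0.5002847  0.08615466 0.268767  ] [-2.17725351 -2.2583381  -0.00801956] [-0.06523929 13.45039503  0.43047903] -0.00016105764165865808
scene head {-0.077: 8, -0.073: 4, -0.069: 26, -0.065: 35, -0.061: 30, -0.057: 36, -0.053: 47, -0.049: 38, -0.045: 10}
scene trig {-0.213: 4, -0.209: 15, -0.205: 11, -0.201: 20, -0.197: 29, -0.193: 91, -0.189: 7}
top head {-0.081: 6, -0.077: 6, -0.073: 21, -0.069: 33, -0.065: 35, -0.061: 34, -0.057: 32, -0.053: 40, -0.049: 13, -0.045: 12, -0.041: 8}
top trig {-0.213: 1, -0.209: 11, -0.205: 14, -0.201: 29, -0.197: 38, -0.193: 79, -0.181: 12}
scene green 0 [] [] []
scene red 0 []
head top X range [-0.07   -0.0578 -0.0484]
pad X [-0.0486 -0.0433 -0.042 ]
top green 0 [] [] []
top red 0 []
head top X range [-0.0718 -0.0606 -0.0502]
pad X [-0.0487 -0.0405 -0.04  ]
```

View pics/pin.png

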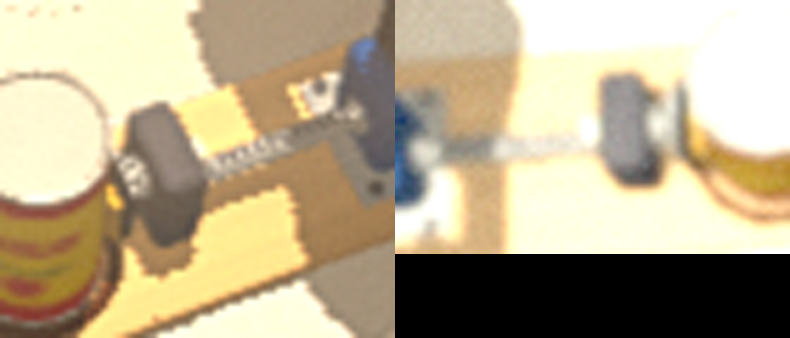

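The left half is the scene view, with the pad touching the frame at about (125,185). The right half is the top view, with a pale spot just behind the head at (590,130), probably the pin's white end. No green shows yet. I've used all 10 views, so I go on by numbers.

Run:
```python
from h import *
e=np.array([np.cos(AX),np.sin(AX)]);l=np.array([-e[1],e[0]]);O=[.508,-.126]
def XY(W):return (W[...,:2]-O)@e,(W[...,:2]-O)@l
def head(W,lo,hi):
    X,Y=XY(W);Z=W[...,2];k=(Z>.072)&(Z<.083)&(abs(Y)<.02)&(X>lo)&(X<hi);return np.percentile(X[k],[2,50,98]).round(4),k.sum()
for n in('scene','top'):
    print(n,head(np.load(n+'.npz')['W'],-.15,-.095),head(np.load(n+'_n.npz')['W'],-.09,-.045))
z=np.load('w2.npz');W=wcloud(z['T'],z['d']);X,Y=XY(W);Z=W[...,2]
print('w2 head',head(W,-.15,-.095))
k=(abs(Y)<.016)&(Z>.07)&(Z<.078)&(X>-.1)&(X<-.06);print('w2 pad top',k.sum(),np.percentile(X[k],[2,50,98]).round(4),Z[k].max())
k=(abs(Y)<.01)&(Z>.05)&(Z<.07)&(X>-.042)&(X<-.028);print('w2 frame',k.sum(),np.percentile(X[k],[2,50,98]).round(4))
im=np.load('top_n.npz')['im'];print('top BGR');
for r in range(194,203):print(r,[tuple(int(v) for v in im[r,c]) for c in range(270,280)])
im=np.load('scene_n.npz')['im'];print('scene BGR')
for r in range(194,204):print(r,[tuple(int(v) for v in im[r,c]) for c in range(374,382)])
```

```text
scene (array([-0.1268, -0.1146, -0.1058]), np.int64(136)) (array([-0.069 , -0.0579, -0.0484]), np.int64(140))
top (array([-0.1279, -0.1181, -0.1082]), np.int64(147)) (array([-0.0714, -0.061 , -0.0504]), np.int64(150))
w2 head (array([-0.1283, -0.1177, -0.1069]), np.int64(1754))
w2 pad top 569 [-0.0915 -0.0876 -0.0831] 0.07781635319076319
w2 frame 235 [-0.0362 -0.0352 -0.0345]
top BGR
194 [(114, 156, 185), (112, 158, 185), (114, 157, 185), (115, 157, 183), (110, 146, 171), (96, 124, 144), (79, 93, 107), (77, 80, 85), (76, 79, 80), (77, 76, 80)]
195 [(114, 158, 185), (113, 158, 184), (117, 155, 183), (124, 158, 180), (121, 150, 166), (106, 128, 141), (84, 99, 105), (77, 80, 82), (77, 78, 80), (78, 81, 82)]
196 [(108, 151, 178), (109, 150, 177), (122, 157, 180), (134, 162, 179), (137, 161, 170), (118, 139, 144), (91, 105, 105), (77, 80, 82), (74, 77, 79), (80, 79, 82)]
197 [(108, 139, 163), (110, 141, 164), (120, 149, 166), (140, 164, 176), (149, 170, 176), (131, 149, 153), (96, 109, 109), (80, 83, 83), (81, 83, 84), (79, 80, 84)]
198 [(106, 126, 138), (109, 129, 141), (118, 137, 147), 
[... 1313 characters left out ...]
8), (67, 80, 91), (79, 96, 109), (94, 110, 121), (89, 100, 109), (70, 78, 86), (89, 102, 110), (73, 84, 93)]
199 [(55, 61, 70), (54, 62, 71), (68, 79, 89), (83, 95, 103), (96, 108, 117), (81, 92, 100), (83, 95, 103), (80, 91, 99)]
200 [(57, 63, 73), (57, 62, 70), (64, 74, 81), (67, 76, 84), (78, 89, 97), (77, 87, 96), (72, 84, 92), (63, 75, 83)]
201 [(55, 62, 70), (51, 57, 65), (57, 64, 72), (67, 78, 86), (68, 78, 85), (60, 72, 80), (62, 84, 102), (50, 73, 91)]
202 [(50, 57, 65), (45, 51, 59), (43, 51, 62), (60, 84, 104), (52, 73, 90), (48, 69, 87), (45, 70, 91), (44, 69, 90)]
203 [(40, 47, 55), (37, 45, 52), (41, 53, 65), (44, 68, 88), (44, 69, 91), (45, 68, 90), (45, 69, 90), (43, 68, 89)]
```

Emit:
arm_command([
  [[-0.1, 0, 0, 0, 0, 0], [-0.2, 0, 0, 0, 0, 0], [-0.3, 0, 0, 0, 0, 0], [-0.3, 0, 0, 0, 0, 0], [-0.3, 0, 0, 0, 0, 0]],
])

```text
t: 12.6
tool_pos: [0.5004, 0.0835, 0.2688]
tool_rot: [-2.177, -2.258, -0.009]
contact_force: [0.7, 14.5, -0.2]
opening: 0.0005
grip_force: 0.0
```

```bash
cat > pin.py <<'E'
from h import *
e=np.array([np.cos(AX),np.sin(AX)]);l=np.array([-e[1],e[0]]);O=[.508,-.126]
o=get_obs();print(o['t'],o['tool_pos'],o['contact_force'])
for n,r0,r1,c0,c1 in(('top',194,202,269,280),('scene',188,203,368,382)):
    acc=0
    for _ in range(3):
        im,W,c=cloud(n);acc=acc+im.astype(float)
    X=(W[...,:2]-O)@e;Y=(W[...,:2]-O)@l;Z=W[...,2]
    k=(Z>.072)&(Z<.083)&(abs(Y)<.02)&(X>-.09)&(X<-.04);print(n,'head',np.percentile(X[k],[2,50,98]).round(4))
    A=acc/3; G=A[...,1]-(A[...,0]+A[...,2])/2  # green excess
    for r in range(r0,r1):print(r,' '.join('%d/%d'%(g,a) for g,a in zip(G[r,c0:c1],A[r,c0:c1,1])))
E
python3 pin.py
```

```text
12.6 [0.50038908 0.08349042 0.26878571] [ 0.67904361 14.54187975 -0.1912502 ]
top head [-0.0691 -0.0589 -0.0494]
194 8/156 8/157 8/158 8/156 7/157 8/153 8/139 8/116 2/89 0/78 -1/77
195 7/156 7/155 8/156 7/156 6/159 7/155 11/142 12/114 6/86 0/76 0/77
196 6/151 7/151 6/152 6/156 6/164 9/165 15/152 19/122 11/89 1/77 0/77
197 5/141 5/139 5/143 6/149 6/164 10/174 18/163 22/130 13/96 1/78 -1/78
198 3/126 3/127 3/130 4/140 5/158 10/170 16/161 21/128 12/92 1/77 -1/79
199 3/122 2/122 4/126 3/132 4/144 7/154 14/145 18/117 9/88 1/78 -1/78
200 3/120 3/123 2/124 4/130 4/134 6/136 10/127 10/100 6/81 1/78 0/78
201 2/121 3/122 3/123 3/126 4/126 4/123 6/116 5/98 3/85 0/78 -1/80
scene head [-0.0677 -0.056  -0.0466]
188 0/83 2/109 3/133 3/130 2/128 2/129 2/130 3/130 4/130 4/129 3/128 4/128 3/123 2/92
189 0/62 0/81 2/122 3/132 3/131 3/130 3/128 4/128 3/126 4/126 3/125 3/126 4/128 3/124
190 0/64 -1/64 0/89 3/123 4/130 3/127 3/125 3/125 2/124 3/125 3/126 3/126 3/126 3/126
191 0/66 0/63 -2/71 2/115 3/128 3/127 3/125 4/125 3/125 3/125 3/125 3/125 2/125 3/128
192 0/66 -1/64 0/62 0/86 3/121 3/128 4/127 4/126 
[... 165 characters left out ...]
5 3/133 2/127 4/128 3/129 4/130 4/131 4/132
195 0/69 -1/67 -1/66 -1/62 2/65 21/106 9/141 4/144 3/134 4/130 4/132 4/131 3/129 3/128
196 -1/68 0/68 -1/65 -1/64 0/61 17/84 8/147 5/161 3/141 3/129 3/127 2/118 2/106 1/105
197 0/67 0/68 0/67 -1/64 -1/60 4/63 20/109 10/134 3/129 3/110 0/97 1/108 0/86 1/108
198 -1/67 -1/66 -1/66 -1/65 -1/63 0/61 3/83 3/106 2/108 2/99 0/80 2/112 1/90 1/83
199 -2/66 -1/68 -1/65 -1/65 -1/65 -1/62 0/60 0/65 1/73 2/107 1/85 0/91 2/96 2/91
200 -1/66 -1/68 -1/68 -1/66 -1/65 -1/64 0/62 -1/73 0/65 0/82 0/89 1/88 1/83 2/75
201 -1/63 0/68 -1/67 -1/68 -1/65 0/63 -1/60 0/62 0/80 1/85 1/78 0/71 1/83 1/73
202 -1/59 -1/66 -1/66 0/63 0/60 0/59 0/55 0/49 0/67 2/87 1/73 1/67 1/71 2/69
```

Emit:
arm_command([
  [[-0.1, 0, 0, 0, 0, 0], [-0.15, 0, 0, 0, 0, 0], [-0.15, 0, 0, 0, 0, 0], [-0.15, 0, 0, 0, 0, 0], [-0.15, 0, 0, 0, 0, 0], [-0.15, 0, 0, 0, 0, 0], [-0.15, 0, 0, 0, 0, 0], [-0.15, 0, 0, 0, 0, 0]],
])

```text
t: 13.57
tool_pos: [0.5004, 0.0822, 0.2688]
tool_rot: [-2.176, -2.258, -0.01]
contact_force: [-0.0, 15.9, 0.0]
opening: -0.0001
grip_force: 0.0
```

```bash
python3 pin.py | grep -E "^(12|13|14|19[4-9]|top|scene)"
```

```text
13.5667 [0.50040665 0.08223146 0.26877109] [-0.04550794 15.86040177  0.03770953]
top head [-0.0687 -0.0575 -0.0403]
194 7/157 8/157 8/158 8/158 6/156 7/154 9/143 8/121 2/94 0/75 -1/76
195 7/156 8/156 8/155 7/157 6/158 7/155 12/142 16/118 11/90 3/79 0/77
196 7/151 7/150 6/152 6/155 6/163 10/165 16/152 25/125 19/94 4/78 0/76
197 5/140 5/139 5/140 5/149 7/166 11/174 18/164 27/135 22/98 5/79 0/78
198 3/129 2/126 3/127 4/139 7/160 10/170 17/161 28/132 21/95 5/79 0/78
199 2/120 3/121 3/123 4/132 6/147 8/155 15/145 22/119 16/91 3/78 0/77
scene head [-0.0665 -0.0553 -0.0458]
194 -1/67 0/66 0/62 -1/67 1/113 3/123 4/135 2/131 3/127 4/128 4/129 4/130 4/131 4/133
195 -1/68 -1/66 0/65 0/61 13/77 24/109 9/140 3/143 3/134 4/131 4/132 4/131 3/130 4/128
196 -1/66 -2/66 -1/65 -1/63 1/59 16/79 7/145 4/160 3/140 4/129 3/128 2/118 2/110 1/102
197 -1/68 0/68 -1/65 -1/64 0/61 18/73 24/112 9/133 3/129 1/107 0/100 0/94 0/78 1/108
198 0/67 0/67 0/66 -1/64 -2/63 0/60 4/76 3/105 2/107 0/94 0/77 1/110 1/85 2/100
199 -1/68 -1/66 -1/65 -1/65 -2/63 -1/62 5/67 3/78 1/79 2/107 0/83 1/97 1/89 2/90
```

```bash
python3 -c "
from station import *
print(finish_job())"
```

```text
the job is handed in; nothing more can be done
None
```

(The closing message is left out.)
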